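Seat a tube-frame corner in the squaring jig and hold it

TASK

Get the squaring jig ready and hold a frame corner in it for gluing. First move the leftover piece of square tube that stands in the jig's corner into the shallow scrap tray; then bring the three-way steel frame corner onto the jig board, upright and flat on the board, and press it into the corner so that its two lying legs are flush against both fences at once. Finish while still holding it, pressing firmly against both fences; do not let go, and leave the mug, the tape roll and the glue bottle where they are.

Things in the scene. Friction and masses are not known exactly. Their poses are not given: they have to be found in the camera images.
- jig: Squaring jig, fixed: plywood board 150 x 150 x 12 mm with two aluminium fences at right angles, 20 mm wide, tops 30 mm above the table. Origin on the table below the inside corner of the fences, z up; +x and +y run along the fences' inner faces away from the corner. Free board area: x, y from 0 to 130 mm; fences are at negative y and negative x.
- jig_corner (a point): Point on the board's top surface (12 mm above the table) at the inside corner where the two fences meet; axes as the jig's. The bare plywood grips more than the fences (friction about 0.6): bearing down hard on the part keeps it from sliding home.
- fence_x: Smooth, slippery fence (friction about 0.25) that runs along the jig's x axis: inner face is the plane y = 0 of the jig, from x = -20 to 130 mm. Frame the same as the jig's.
- fence_y: Smooth, slippery fence (friction about 0.25) that runs along the jig's y axis: inner face is the plane x = 0 of the jig, from y = 0 to 130 mm. Frame the same as the jig's.
- frame_corner: Loose corner of 25 mm square steel tube, about 0.35 kg, upright on the table at one side of the jig: post 25 x 25 x 90 mm tall, with two lying legs 25 mm high at right angles at its foot. Origin: centre of the post's underside, z up. Legs run along +x and +y to 100 mm from it. Faces x = -12.5 and y = -12.5 mm go against the fences. Grip the post from above, over the legs.
- heel (a point): Point of the frame corner at the bottom of the post's outer edge (x = y = -12.5 mm, z = 0 in its frame). Seated, it coincides with jig_corner and the frame corner's x and y axes point like the jig's.
- offcut: Loose leftover of the same square tube, 25 x 25 mm, 60 mm long, about 0.09 kg, standing on end on the jig board near the corner, at any yaw. Origin: centre of its underside at the start; z along its length.
- offcut_mid (a point): Middle of the offcut, 30 mm above its underside.
- tray: Scrap tray, fixed to the table (does not move): grey open box, 150 (x) x 130 (y) x 35 mm high outside, walls and floor about 4 mm thick, on the side of the jig opposite to the frame corner. Origin: centre of its underside, z up.
- tray_in (a point): Centre of the tray's inner floor, axes as the tray's.
- mug: White mug, 80 mm wide without its handle, 90 mm high, standing beyond the jig: leave it alone. Origin: centre of its underside.
- tape: Roll of grey tape lying flat, 100 mm across, 48 mm high, beyond the jig: leave it alone. Origin: centre of its underside.
- glue: White glue bottle, 60 mm wide, 150 mm high, standing beyond the jig: leave it alone. Origin: centre of its underside.
Not all that is in view belongs to the job. Leave any pink or yellow look-alike of the frame_corner alone.

How it is judged (in metres and radians):
On the way, in this order (a step that is already met when the one before it is completed fails the run):
1. the offcut lies in the scrap tray, let go (x of offcut_mid in the frame of tray_in between -0.07 and 0.07 m and y of offcut_mid in the frame of tray_in between -0.06 and 0.06 m and z of offcut_mid in the frame of tray_in below 0.036 m and contact force between the fingers and offcut below 0.1 N), for 0.2 s.
2. the frame corner is pressed against both fences (distance between heel and jig_corner below 0.006 m and contact force between frame_corner and fence_x above 1.5 N and contact force between frame_corner and fence_y above 1.5 N), for 0.2 s.
At the end, for the whole second after the job is handed in: Frame corner upright (0.05 rad) on the board, heel within 4 mm of the fences' inside corner, legs parallel to the fences within 0.035 rad, at rest, held by the fingers and pressed with over 1.5 N against each fence; the offcut is inside the scrap tray (distance between heel and jig_corner below 0.004 m and angle between the x axis of frame_corner and the x axis of jig, either way round below 0.035 rad and angle between frame_corner's own z axis and vertical below 0.05 rad and contact force between frame_corner and fence_x above 1.5 N and contact force between frame_corner and fence_y above 1.5 N and contact force between frame_corner and the fingers above 1.5 N and linear speed of frame_corner below 0.01 m/s and x of offcut_mid in the frame of tray_in between -0.07 and 0.07 m and y of offcut_mid in the frame of tray_in between -0.06 and 0.06 m and z of offcut_mid in the frame of tray_in below 0.036 m); the arm keeps its last pose, push and grip.
It fails at once if the mug was disturbed (distance of mug from where it was at the start of the episode above 0.02 m or angle between mug's own z axis and vertical above 0.3 rad).
It fails at once if the tape roll was disturbed (distance of tape from where it was at the start of the episode above 0.02 m or angle between tape's own z axis and vertical above 0.3 rad).
It fails at once if the glue bottle was disturbed (distance of glue from where it was at the start of the episode above 0.02 m or angle between glue's own z axis and vertical above 0.3 rad).
It also fails if it takes over 64 s, if anything falls off the work surface, if the arm or the gripper's body presses on something with over 40 N, if the wrist force passes 120 N, or if a joint passes its speed limit or range.

ROBOT

A 7-joint arm with a two-finger parallel gripper is mounted at the origin on the work surface. World frame = base frame: x ahead of the robot, y to its left, z up, the work surface at z = 0. Lengths are in m, angles in degrees, forces in N, time in s.
With the tool pointing down it reaches from about 0.425 to 0.925 m from the base axis. Payload 6.8 kg.
Tool frame: the origin (TCP) lies on the centre line of the jaws, within the pads' length; the fingertips stand 22 mm ahead of it and the grasp point (between the pads) lies 3 mm ahead of it; z points along the fingers, y is the line along which they close (so a half turn about z gives the same grasp; the last joint's range is limited). The gripper opens to 85 mm and grips with 20 to 120 N. Pads are 22 mm wide; open, the fingers measure 114 mm over their backs; the gripper's body (76 mm by 85 mm) begins 54 mm behind the grasp point. The pads swing forward as they close: fully open they stand 13 mm farther back than shut.
Start: joints at [62.676, 27.33, 1.283, 89.118, -0.659, 63.558, -4.761], TCP at [0.243, -0.63, 0.253] pointing down, gripper open.
Joint ranges: [-169.35, 169.35], [-19.33, 120.38], [-80.79, 83.38], [13.8, 139.57], [-78.32, 258.32], [9.67, 109.79], [-169.56, 169.56]. Speed limits (degrees/s): [136.94, 136.94, 180, 180, 180, 180, 180].

INTERFACE

Orientations are given as a 3x3 rotation matrix whose columns are the frame's x, y, z axes.
In Python, from plant import observe, grab_frame, camera_model, finish_job, finder gives the robot as it stands. The module is installed in compiled form; this text tells all that it offers.
- The arm moves only by the tool arm_command, never from a script. Its argument "increments" is text: rows parted by semicolons, each of 7 numbers parted by spaces: the shift along the tool's x, y, z in mm, then the turn, a rotation vector about the tool's x, y, z in units of 6 degrees (1.0 is 6 degrees), then the gripper's target within -1 to 1 (fully open at 1, half-way at 0, shut at -1). In form: x y z rx ry rz hand; .... A call has 1 to 20 rows; each row is the pose to reach, as a shift and turn from the pose commanded when the call began, along the tool's axes at that moment; what a row does not reach only later rows make up. A row lasts 1/12 s, in which the tool goes at most 41.7 mm and 7.16 degrees, less where a joint would pass 70% of its speed; a pose out of reach is approached as far as the arm can. A call with a gripper value outside its range is refused whole. The fingers move at their own pace and stop on an object; "grip_force" is the grip in N (left out, the last holds). Time passes only in rows, so rows that repeat a pose let the fingers close. It gives the time, the measured TCP pose, the force, the opening and the grip force at its end, in the units of the state.
- observe(): the state, without advancing time (a new reading comes with each control period).
- grab_frame(name): name is "side" or "top" or "wrist"; returns the picture (480x640x3 uint8, blue, green, red); there is no depth.
- camera_model(name): a dict with "fx", "fy", "cx", "cy" (pixels), "R" (3x3) and "t" (3): a world point X has camera coordinates R X + t. Camera axes: x right, y down, z forward; pixel columns grow to the right and rows downward; lengths in m; the calibration is good to about 2 mm. A picture is of the moment at which its call begins: read the wrist's pose just before it. camera_model takes no time and is no camera call; for the wrist camera it gives the pose at the moment of the call.
- finish_job(): hands the job in; it is judged then, once.
Trained networks look in the newest picture that a camera, given by its name, has taken for a name from the list of things; names that differ only in an ending like _2 or _b are one class to them, and where a whole thing is asked for, a point or a joint stands for the part that bears it (a point fixed in the world has none). Each returns a list of dicts, best first, with "score" (0 to 1); they miss things now and then, are a little off and sometimes report something else, mostly with a low value. They report only what shows in the picture. A call takes as long as a camera call. They do not tell look-alikes from the thing itself.
- finder.spot_in(camera, query): "bbox" ([left, top, right, bottom] in pixels, round what is visible of it).
- finder.tip_of(camera, query): "position" ([column, row] in pixels: a listed point, or the origin of a listed thing).
The state is a dict: "clock": time; "joint_positions": joint angles; "joint_vel": joint speeds; "tau": joint torques, N m; "position": TCP position; "orientation": TCP orientation; "ft_force": force on the tool from outside, world axes, zero at the start; "wrist_torque": the same for the moment, N m; "finger_gap": finger opening in m; "gripper_force": force on a finger pad.
Only numpy, scipy, OpenCV 4.12 (cv2) and the standard library are available. Lean on these libraries where they do the work, as an engineer would, in place of code of your own. Each camera call takes 0.05 s, during which the arm holds its last target. There are 200 camera calls.

## Working session

There is one attempt and no reset: what is moved stays moved. The work goes in short steps, Python scripts to look and compute and a tool call to move; the robot and the scene stay as the last step left them, time stands still between calls to the robot, and variables do not carry over. Pictures are saved under pics/ and viewed, at most 10 in all, crops included, and the job is handed in when it is done.

Besides the shell and the picture viewer there is one more tool, called after ">>>" as a command line: name --argument value ..., lists and objects as JSON in quotes. arm_command: Moves the arm, as the interface text tells. Its arguments: {"type":"object","properties":{"increments":{"type":"string"},"grip_force":{"type":"number"}},"required":["increments"]}

```bash
mkdir -p pics; cat > h.py <<'E'
import numpy as np, cv2
from plant import observe, grab_frame, camera_model, finish_job, finder
def tri(obs):
    A=[];b=[]
    for m,(u,v) in obs:
        R=np.array(m["R"]);t=np.array(m["t"])
        d=R.T@np.array([(u-m["cx"])/m["fx"],(v-m["cy"])/m["fy"],1]);d/=np.linalg.norm(d)
        P=np.eye(3)-np.outer(d,d);A.append(P);b.append(P@(-R.T@t))
    return np.linalg.solve(sum(A),sum(b))
def plane(m,uv,z):
    R=np.array(m["R"]);t=np.array(m["t"]);c=-R.T@t
    d=R.T@np.array([(uv[0]-m["cx"])/m["fx"],(uv[1]-m["cy"])/m["fy"],1])
    return c+d*(z-c[2])/d[2]
def proj(m,X):
    p=np.array(m["R"])@np.array(X)+np.array(m["t"]); return np.array([m["fx"]*p[0]/p[2]+m["cx"],m["fy"]*p[1]/p[2]+m["cy"]])
E
python3 - <<'E'
from h import *
s=observe();print(s["clock"],s["position"],np.round(s["orientation"],3).tolist(),s["finger_gap"])
M={}
for c in("side","top"):
    cv2.imwrite(f"pics/{c}0.png",grab_frame(c));M[c]=camera_model(c)
    print(c,"campos",-np.array(M[c]["R"]).T@M[c]["t"])
for q in "jig_corner heel frame_corner offcut offcut_mid tray_in tray jig mug tape glue".split():
    r={c:finder.tip_of(c,q) for c in M}
    for c in M: print(q,c,[(round(x["score"],2),np.round(x["position"]).tolist()) for x in r[c][:3]])
    if all(r.values()): print("   ",tri([(M[c],r[c][0]["position"]) for c in M]).round(4))
print(observe()["clock"])
E
```

```text
0.0 [ 0.24313514 -0.62910283  0.2523066 ] [[0.933, 0.361, -0.001], [0.361, -0.933, 0.002], [-0.0, -0.002, -1.0]] 0.08518360218775864
side campos [ 0.44569639 -0.99844527  0.69420354]
top campos [ 0.36297012 -0.03116935  1.25412842]
jig_corner side [(0.93, [328.0, 245.0])]
jig_corner top [(0.56, [316.0, 231.0]), (0.15, [150.0, 271.0])]
    [ 0.6129 -0.0199  0.0181]
heel side [(0.93, [479.0, 368.0]), (0.65, [260.0, 303.0])]
heel top [(0.94, [502.0, 150.0]), (0.83, [391.0, 320.0]), (0.56, [476.0, 246.0])]
    [ 0.8043 -0.4123 -0.0075]
frame_corner side [(0.83, [254.0, 307.0]), (0.77, [467.0, 371.0]), (0.66, [340.0, 358.0])]
frame_corner top [(0.83, [394.0, 326.0]), (0.81, [505.0, 157.0]), (0.73, [481.0, 256.0])]
    [ 0.429  -0.1785 -0.0034]
offcut side [(0.79, [320.0, 246.0])]
offcut top [(0.48, [310.0, 247.0])]
    [ 0.5896 -0.0081  0.0071]
offcut_mid side [(0.77, [317.0, 233.0])]
offcut_mid top [(0.72, [404.0, 166.0]), (0.63, [311.0, 238.0])]
    [ 0.63   -0.1787  0.1807]
tray_in side [(0.89, [279.0, 187.0])]
tray_in top [(0.44, [317.0, 232.0])]
    [ 0.5426 -0.0248  0.1896]
tray side [(0.84, [277.0, 191.0])]
tray top [(0.78, [151.0, 271.0]), (0.37, [317.0, 231.0])]
    [ 0.5278  0.3153 -0.0095]
jig side [(0.82, [330.0, 254.0])]
jig top [(0.83, [319.0, 233.0]), (0.55, [302.0, 160.0])]
    [ 0.6148 -0.0271 -0.0043]
mug side [(0.64, [369.0, 203.0]), (0.19, [322.0, 233.0])]
mug top [(0.91, [216.0, 163.0])]
    [ 0.7622  0.1931 -0.0069]
tape side [(0.64, [392.0, 238.0])]
tape top [(0.98, [302.0, 160.0])]
    [ 0.7722  0.0107 -0.0062]
glue side [(0.79, [418.0, 296.0]), (0.34, [342.0, 360.0])]
glue top [(0.88, [406.0, 165.0]), (0.55, [316.0, 233.0])]
    [ 0.7645 -0.208  -0.0063]
1.2
```

View pics/top0.png

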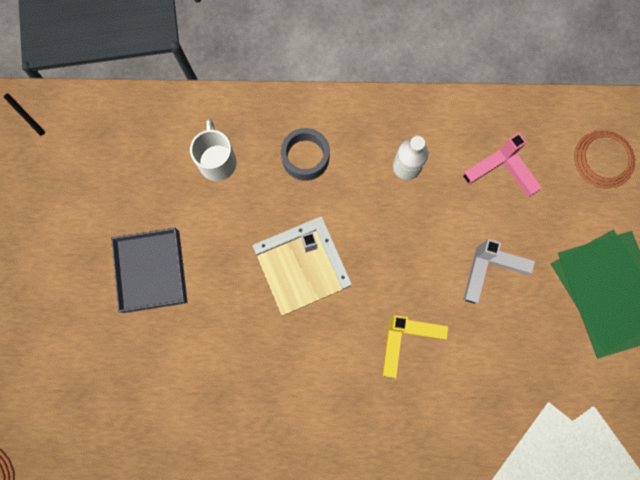

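View pics/side0.png

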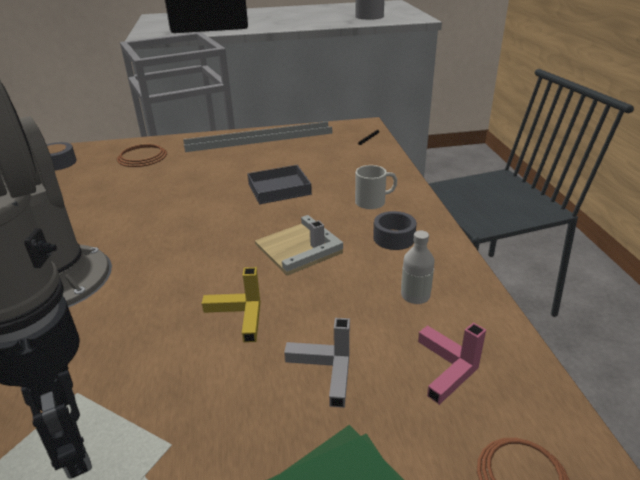

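The top view shows the jig corner at about (318,230) with its fences running left-down and right-down, so the jig x yaw is about 112°. The offcut is at (310,240), the tray at (150,271), and the grey frame corner has its post at about (490,248). The yellow and pink look-alikes are at (400,322) and (516,142). The side view agrees. I'll move above the jig for a closer look.

>>> arm_command --increments "553 -439 -80 0 0 0 1;553 -439 -80 0 0 0 1;553 -439 -80 0 0 0 1;553 -439 -80 0 0 0 1;553 -439 -80 0 0 0 1;553 -439 -80 0 0 0 1;553 -439 -80 0 0 0 1;553 -439 -80 0 0 0 1;553 -439 -80 0 0 0 1;553 -439 -80 0 0 0 1;553 -439 -80 0 0 0 1;553 -439 -80 0 0 0 1;553 -439 -80 0 0 0 1;553 -439 -80 0 0 0 1;553 -439 -80 0 0 0 1;553 -439 -80 0 0 0 1;553 -439 -80 0 0 0 1;553 -439 -80 0 0 0 1;553 -439 -80 0 0 0 1;553 -439 -80 0 0 0 1"

```text
clock: 2.87
position: [0.6007, -0.0213, 0.333]
orientation: [[0.933, 0.361, -0.001], [0.361, -0.933, -0.001], [-0.001, 0.0, -1.0]]
ft_force: [0.5, -0.6, -0.6]
finger_gap: 0.0851
gripper_force: 0.0
```

```bash
python3 - <<'E'
from h import *
s=observe();print(s["clock"],s["position"],np.round(s["orientation"],3).tolist())
m=camera_model("wrist");cv2.imwrite("pics/w1.png",grab_frame("wrist"))
print("cam",-np.array(m["R"]).T@m["t"],np.round(m["R"],2).tolist())
for q in "jig_corner offcut offcut_mid tray_in".split():
    r=finder.tip_of("wrist",q)
    print(q,[(round(x["score"],2),np.round(x["position"]).tolist(),plane(m,x["position"],{"jig_corner":.012,"offcut":.012,"offcut_mid":.042,"tray_in":.004}[q]).round(4).tolist()) for x in r[:3]])
E
```

```text
2.8667 [ 0.60070193 -0.021297    0.33299232] [[0.933, 0.361, -0.001], [0.361, -0.933, -0.001], [-0.001, 0.0, -1.0]]
cam [0.67594932 0.00708187 0.45498691] [[0.36, -0.93, 0.0], [-0.89, -0.34, 0.32], [-0.29, -0.11, -0.95]]
jig_corner [(0.92, [324.0, 179.0], [0.6184, -0.0233, 0.012])]
offcut [(0.58, [302.0, 201.0], [0.5821, -0.0067, 0.012])]
offcut_mid [(0.7, [304.0, 205.0], [0.5843, -0.0104, 0.042])]
tray_in [(0.7, [48.0, 145.0], [0.5334, 0.3103, 0.004])]
```

View pics/w1.png

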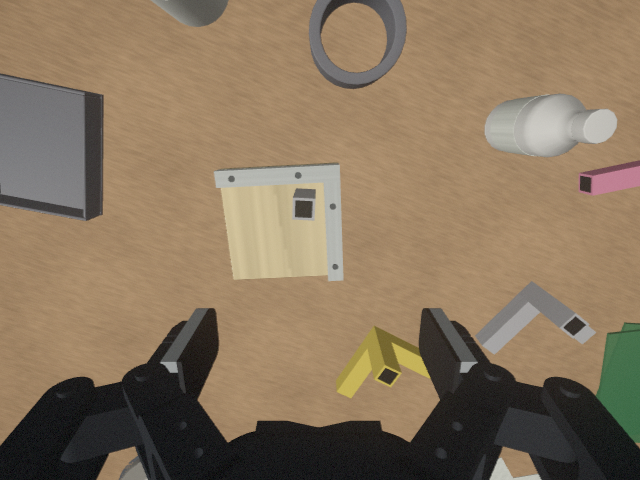

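The wrist view shows the jig with its corner at about (327,183), the offcut's top face at about (304,208), and the grey corner to the right. I'll zoom in to get the edges.

```bash
python3 - <<'E'
import cv2
im=cv2.imread("pics/w1.png")[155:295,205:360]
cv2.imwrite("pics/w1c.png",cv2.resize(im,None,fx=4,fy=4,interpolation=cv2.INTER_CUBIC))
E
```

```text
(no output)
```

View pics/w1c.png

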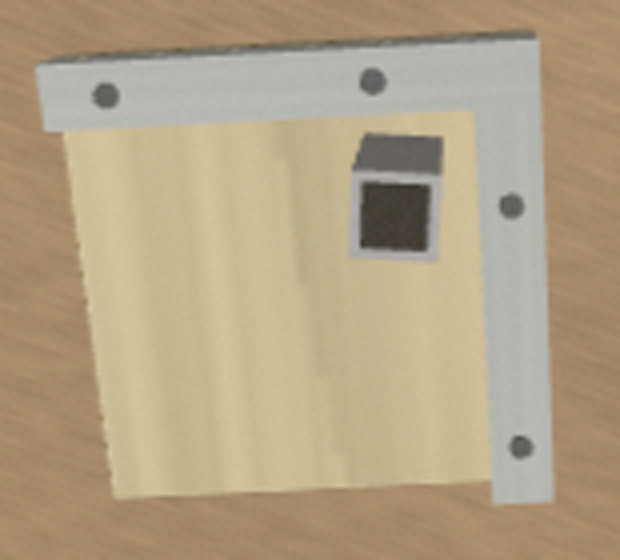

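```bash
python3 - <<'E'
from h import *
m=camera_model("wrist")
P=lambda x,y,z:plane(m,(205+x/4,155+y/4),z)[:2]
n="outer xend_o inner xend_i yend_o yend_i".split()
for k,p in zip(n,[(538,38),(38,67),(474,111),(45,131),(553,500),(493,503)]):print(k,P(*p,.03).round(4))
from scipy.optimize import least_squares
pix=[(538,38),(38,67),(474,111),(45,131),(553,500),(493,503)]
mod=np.array([(-20,-20),(130,-20),(0,0),(130,0),(-20,130),(0,130)])/1e3
W=np.array([P(*p,.03) for p in pix])
f=lambda q:((mod@np.array([[np.cos(q[0]),np.sin(q[0])],[-np.sin(q[0]),np.cos(q[0])]])+q[1:3])-W).ravel()
r=least_squares(f,[2,.61,-.02]);print("jig yaw,xy",np.degrees(r.x[0]),r.x[1:],"res mm",(r.fun*1e3).round(1))
T=np.array([P(*p,.072) for p in [(352,172),(441,173),(437,262),(349,257)]]);B=np.array([P(*p,.012) for p in[(365,134),(443,138)]])
print("off top",T.round(4).tolist(),T.mean(0),"bot",B.round(4).tolist())
for a,b in[(0,1),(1,2),(2,3),(3,0)]:
  d=T[b]-T[a];print(np.linalg.norm(d),np.degrees(np.arctan2(d[1],d[0])))
d=B[1]-B[0];print(np.linalg.norm(d),np.degrees(np.arctan2(d[1],d[0])))
c=W[2];
o=observe();R=np.array(o["orientation"])
d=np.append(T.mean(0),.05)-o["position"];print("tool shift mm",(R.T@d*1e3).round(1), "tool x yaw",np.degrees(np.arctan2(R[1,0],R[0,0])))
E
```

```text
outer [ 0.643 -0.034]
xend_o [0.5815 0.1024]
inner [ 0.616  -0.0241]
xend_i [0.5637 0.0952]
yend_o [ 0.5056 -0.0952]
yend_i [ 0.4975 -0.077 ]
jig yaw,xy 113.98623105926512 [ 0.61628297 -0.02405988] res mm [-0.3 -0.2  0.2  0.4  0.3  0.1 -0.3 -0.5  0.1  0.   0.   0.1]
off top [[0.5942, 0.0041], [0.6027, -0.0189], [0.5786, -0.0269], [0.5711, -0.0032]] [ 0.58662148 -0.01121244] bot [[0.5943, 0.0042], [0.602, -0.0193]]
0.024573256433061158 -69.65456548945149
0.025423250304094296 -161.69775023904137
0.024811524762695738 107.63527766990677
0.02425963641177191 17.706576068535224
0.024723194287982243 -71.95114005466249
tool shift mm [ -8.8 -15.7 283.3] tool x yaw 20.985014983132675
```

Fit residuals are under 0.5 mm. The jig corner is at (0.616,-0.024) with yaw 114°. The offcut is at (0.587,-0.011) with yaw about 18.7°, and its top and bottom edges agree with the 60 mm length. Next I'll grasp the offcut with the tips above the fences.

>>> arm_command --increments "-9 -16 40 0 0 0.38 1;-9 -16 80 0 0 0.38 1;-9 -16 120 0 0 0.38 1;-9 -16 160 0 0 0.38 1;-9 -16 195 0 0 0.38 1;-9 -16 225 0 0 0.38 1;-9 -16 250 0 0 0.38 1;-9 -16 265 0 0 0.38 1;-9 -16 274 0 0 0.38 1;-9 -16 274 0 0 0.38 1;-9 -16 274 0 0 0.38 -1;-9 -16 274 0 0 0.38 -1;-9 -16 274 0 0 0.38 -1;-9 -16 274 0 0 0.38 -1;-9 -16 274 0 0 0.38 -1;-9 -16 274 0 0 0.38 -1;-9 -16 274 0 0 0.38 -1;-9 -16 274 0 0 0.38 -1;-9 -16 274 0 0 0.38 -1;-9 -16 274 0 0 0.38 -1" --grip_force 40

```text
clock: 4.78
position: [0.5874, -0.0091, 0.0603]
orientation: [[0.946, 0.323, 0.001], [0.323, -0.946, -0.0], [0.001, 0.001, -1.0]]
ft_force: [-0.8, 0.1, 5.5]
finger_gap: 0.0244
gripper_force: 40.0
```

>>> arm_command --increments "0 0 -30 0 0 0 -1;0 0 -70 0 0 0 -1;10 -40 -100 0 0 0 -1;16 -80 -100 0 0 0 -1;22 -120 -100 0 0 0 -1;28 -160 -100 0 0 0 -1;34 -200 -100 0 0 0 -1;40 -240 -100 0 0 0 -1;45 -280 -100 0 0 0 -1;51 -310 -90 0 0 0 -1;51 -323 -60 0 0 0 -1;51 -323 -30 0 0 0 -1;51 -323 -10 0 0 0 -1;51 -323 3 0 0 0 -1;51 -323 3 0 0 0 -1;51 -323 3 0 0 0 -1"

```text
clock: 6.12
position: [0.5308, 0.3129, 0.0564]
orientation: [[0.946, 0.323, -0.0], [0.323, -0.946, -0.0], [-0.0, 0.0, -1.0]]
ft_force: [-0.0, -0.3, -0.5]
finger_gap: 0.0244
gripper_force: 40.0
```

>>> arm_command --increments "0 0 2 0 0 0 -1;0 0 2 0 0 0 0;0 0 2 0 0 0 0;0 0 2 0 0 0 0;0 0 2 0 0 0 0;0 0 -20 0 0 0 0.2;0 0 -60 0 0 0 0.6;0 0 -100 0 0 0 1;0 0 -140 0 0 0 1;0 0 -180 0 0 0 1;0 0 -220 0 0 0 1;0 0 -220 0 0 0 1"

```text
clock: 7.12
position: [0.5337, 0.3158, 0.2859]
orientation: [[0.946, 0.323, 0.012], [0.323, -0.946, 0.008], [0.014, -0.004, -1.0]]
ft_force: [1.2, 1.5, 0.6]
finger_gap: 0.0855
gripper_force: 0.0
```

```bash
python3 - <<'E'
from h import *
s=observe();print(s["clock"],s["position"],np.round(s["orientation"],3).tolist())
m=camera_model("wrist");a=grab_frame("wrist")
r=finder.tip_of("wrist","offcut_mid");print(r[:2],[plane(m,x["position"],.034).round(3) for x in r[:2]])
cv2.imwrite("pics/w2.png",a)
E
```

```text
7.1167 [0.53368821 0.31577838 0.28590955] [[0.946, 0.323, 0.012], [0.323, -0.946, 0.008], [0.014, -0.004, -1.0]]
[{'position': [324.6, 213.8], 'score': 0.61}] [array([0.528, 0.307, 0.034])]
```

View pics/w2.png

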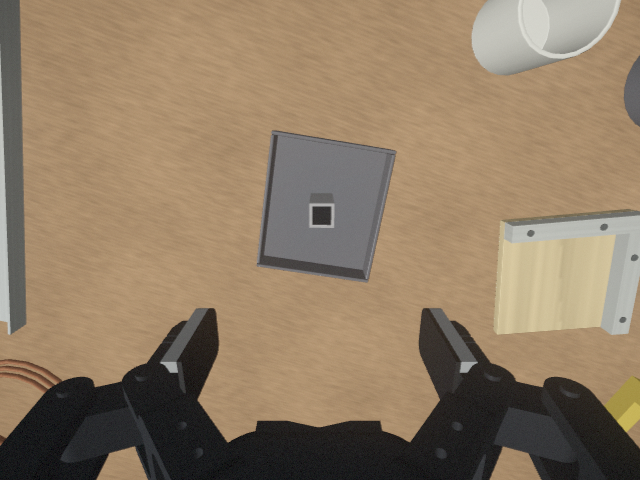

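The offcut stands in the middle of the tray at (321,214), let go. Next I'll move over to the grey frame corner, turning to match its yaw.

>>> arm_command --increments "-188 661 -20 0 0 -9.7 1;-188 661 -20 0 0 -9.7 1;-188 661 -20 0 0 -9.7 1;-188 661 -20 0 0 -9.7 1;-188 661 -20 0 0 -9.7 1;-188 661 -20 0 0 -9.7 1;-188 661 -20 0 0 -9.7 1;-188 661 -20 0 0 -9.7 1;-188 661 -20 0 0 -9.7 1;-188 661 -20 0 0 -9.7 1;-188 661 -20 0 0 -9.7 1;-188 661 -20 0 0 -9.7 1;-188 661 -20 0 0 -9.7 1;-188 661 -20 0 0 -9.7 1;-188 661 -20 0 0 -9.7 1;-188 661 -20 0 0 -9.7 1;-188 661 -20 0 0 -9.7 1;-188 661 -20 0 0 -9.7 1;-188 661 -20 0 0 -9.7 1;-188 661 -20 0 0 -9.7 1"

```text
clock: 8.88
position: [0.5657, -0.3725, 0.2942]
orientation: [[0.224, 0.975, -0.003], [0.975, -0.224, 0.002], [0.002, -0.003, -1.0]]
ft_force: [0.4, 0.3, -0.6]
finger_gap: 0.0857
gripper_force: 0.0
```

```bash
python3 - <<'E'
from h import *
s=observe();print(s["clock"],s["position"],np.round(s["orientation"],3).tolist(),np.round(s["joint_positions"]))
m=camera_model("wrist");a=grab_frame("wrist")
for q,z in(("frame_corner",0),("heel",0)):
  r=finder.tip_of("wrist",q);print(q,[(x["score"],x["position"],plane(m,x["position"],z).round(4).tolist()) for x in r[:3]])
cv2.imwrite("pics/w3.png",a)
E
```

```text
8.8833 [ 0.56572855 -0.37252898  0.29424705] [[0.224, 0.975, -0.003], [0.975, -0.224, 0.002], [0.002, -0.003, -1.0]] [ 39.  27. -16.  85.   7.  69.   9.]
frame_corner [(0.97, [150.4, 47.4], [0.4271, -0.1781, 0.0]), (0.77, [507.9, 188.8], [0.786, -0.4143, 0.0]), (0.63, [323.1, 180.6], [0.5743, -0.3558, 0.0])]
heel [(0.75, [334.4, 172.7], [0.5893, -0.3498, 0.0]), (0.68, [522.9, 188.4], [0.8033, -0.4178, 0.0]), (0.65, [160.7, 36.0], [0.4416, -0.1705, 0.0])]
```

View pics/w3.png

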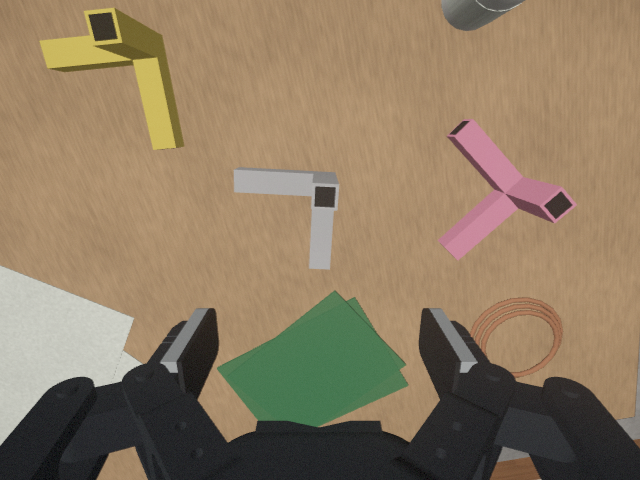

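```bash
python3 - <<'E'
import cv2
im=cv2.imread("pics/w3.png")[155:280,225:350]
cv2.imwrite("pics/w3c.png",cv2.resize(im,None,fx=4.8,fy=4.8,interpolation=cv2.INTER_CUBIC))
E
```

```text
(no output)
```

View pics/w3c.png

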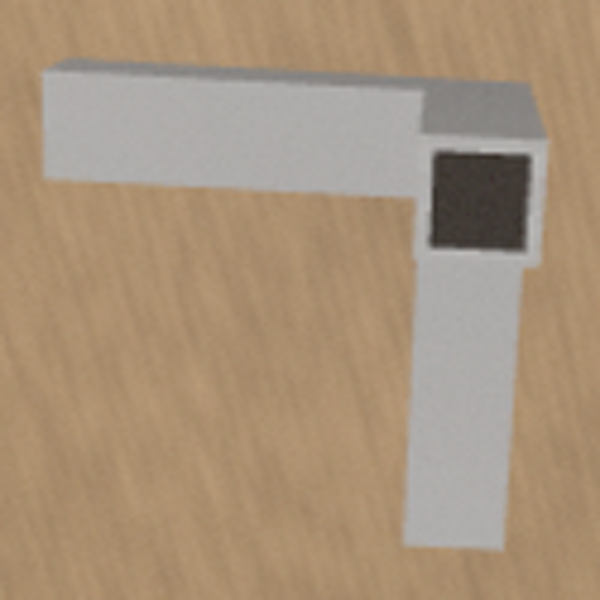

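```bash
python3 - <<'E'
from h import *
from scipy.optimize import least_squares
m=camera_model("wrist");o=observe()
mod=np.array([(100,-12.5,25),(100,12.5,25),(100,-12.5,0),(-12.5,-12.5,0),(12.5,100,25),(-12.5,100,25),(-12.5,-12.5,90),(12.5,-12.5,90),(12.5,12.5,90),(-12.5,12.5,90),(12.5,-12.5,25)])/1e3
pix=np.array([(43,72),(43,178),(70,60),(530,85),(403,546),(503,549),(548,137),(419,131),(414,258),(540,265),(423,91)])/4.8+[225,155]
def f(q):
  c,s=np.cos(q[0]),np.sin(q[0]);W=mod@np.array([[c,s,0],[-s,c,0],[0,0,1]])+q[1:4]
  return np.ravel([proj(m,w)-p for w,p in zip(W,pix)])
r=least_squares(f,[2.9,.57,-.36,0]);print(np.degrees(r.x[0]),r.x[1:],"px res",r.fun.round(1))
R=np.array(o["orientation"]);print("tool x yaw",np.degrees(np.arctan2(R[1,0],R[0,0])))
print("shift mm to grasp z .065",R.T@(np.array([r.x[1],r.x[2],.065])-o["position"])*1e3)
E
```

```text
164.39413586922967 [ 0.57624974 -0.35650574  0.00188401] px res [-0.1 -0.3  0.5  0.2 -0.8 -0.4 -0.4 -0.7  0.2 -0.7  0.1 -0.3  0.1  0.6
  0.1  0.5 -0.1  0.5  0.   0.3  0.3 -0.3]
tool x yaw 77.21328084813345
shift mm to grasp z .065 [ 16.02252468   6.26536251 230.79500553]
```

The fit is good: post at (0.576,-0.357), yaw 164.4°, base z of 2 mm (about 0). I'll grasp the post along the frame's x.

>>> arm_command --increments "16 6 40 0 0 0.47 1;16 6 80 0 0 0.47 1;16 6 120 0 0 0.47 1;16 6 160 0 0 0.47 1;16 6 190 0 0 0.47 1;16 6 212 0 0 0.47 1;16 6 226 0 0 0.47 1;16 6 235 0 0 0.47 1;16 6 235 0 0 0.47 1;16 6 235 0 0 0.47 -1;16 6 235 0 0 0.47 -1;16 6 235 0 0 0.47 -1;16 6 235 0 0 0.47 -1;16 6 235 0 0 0.47 -1;16 6 235 0 0 0.47 -1;16 6 235 0 0 0.47 -1;16 6 235 0 0 0.47 -1;16 6 235 0 0 0.47 -1;16 6 235 0 0 0.47 -1;16 6 235 0 0 0.47 -1" --grip_force 80

```text
clock: 10.7
position: [0.5758, -0.3593, 0.0624]
orientation: [[0.272, 0.962, 0.0], [0.962, -0.272, -0.001], [-0.0, 0.001, -1.0]]
ft_force: [-2.2, 0.3, 6.6]
finger_gap: 0.0238
gripper_force: 78.5
```

>>> arm_command --increments "0 0 -20 0 0 0 -1;0 0 -55 0 0 0 -1;0 0 -90 0 0 0 -1;0 0 -115 0 0 0 -1;35 -10 -115 0 0 0.9 -1;70 -20 -115 0 0 1.8 -1;105 -29 -115 0 0 2.7 -1;140 -39 -115 0 0 3.6 -1;175 -49 -115 0 0 4.5 -1;210 -58 -115 0 0 5.4 -1;245 -68 -115 0 0 6.3 -1;280 -78 -115 0 0 7.2 -1;310 -86 -115 0 0 8.0 -1;330 -92 -115 0 0 8.37 -1;335 -93 -115 0 0 8.37 -1;335 -93 -115 0 0 8.37 -1;335 -93 -115 0 0 8.37 -1"

```text
clock: 12.12
position: [0.577, -0.0121, 0.1759]
orientation: [[0.913, 0.407, -0.001], [0.407, -0.913, -0.001], [-0.001, 0.0, -1.0]]
ft_force: [0.0, -1.4, -3.3]
finger_gap: 0.0239
gripper_force: 79.2
```

```bash
python3 - <<'E'
from h import *
s=observe();print(s["clock"],s["position"],np.round(s["orientation"],3).tolist(),s["finger_gap"],s["ft_force"])
m=camera_model("wrist");a=grab_frame("wrist")
cv2.imwrite("pics/w4.png",a)
r=finder.tip_of("wrist","heel");z=s["position"][2]-.0624;print(z,[(x["score"],x["position"],plane(m,x["position"],z).round(4)) for x in r[:2]])
E
```

```text
12.1167 [ 0.57696332 -0.01210902  0.17589698] [[0.913, 0.407, -0.001], [0.407, -0.913, -0.001], [-0.001, 0.0, -1.0]] 0.023927287191475848 [ 0.00993261 -1.40196415 -3.2973648 ]
0.11349698236099705 [(0.66, [340.3, 249.4], array([ 0.5954, -0.0181,  0.1135]))]
```

View pics/w4.png

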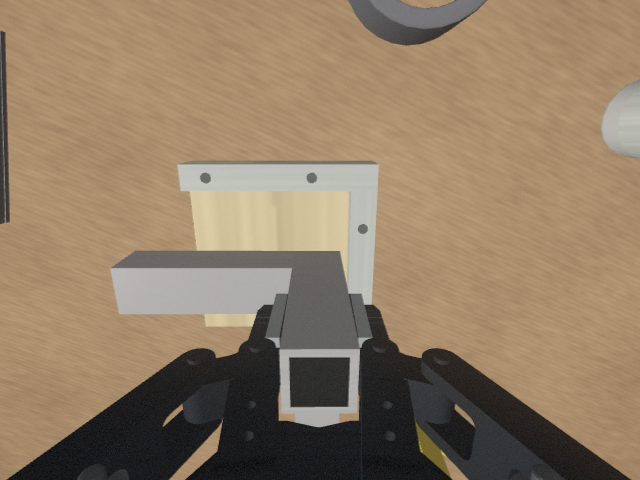

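The part hangs parallel to the fences. The finder's heel is within 1 mm of my prediction, with about 16 and 14 mm left to the fences. I'll lower it next.

>>> arm_command --increments "0 0 35 0 0 0 -1;0 0 65 0 0 0 -1;0 0 85 0 0 0 -1;0 0 94 0 0 0 -1;0 0 97 0 0 0 -1;0 0 98 0 0 0 -1;0 0 99 0 0 0 -1;0 0 99 0 0 0 -1;0 0 99 0 0 0 -1"

```text
clock: 12.97
position: [0.5782, -0.0114, 0.0786]
orientation: [[0.914, 0.407, 0.002], [0.407, -0.914, 0.0], [0.002, 0.001, -1.0]]
ft_force: [0.6, 1.8, -4.4]
finger_gap: 0.0242
gripper_force: 79.0
```

>>> arm_command --increments "0 0 0 0 0 0 -1;0 0 0.7 0 0 0 -1;0 0 1.4 0 0 0 -1;0 0 1.4 0 0 0 -1;0 0 1.4 0 0 0 -1"

```text
clock: 13.38
position: [0.5772, -0.0113, 0.0759]
orientation: [[0.913, 0.407, -0.0], [0.407, -0.913, -0.0], [-0.0, 0.0, -1.0]]
ft_force: [-0.7, -0.9, -3.3]
finger_gap: 0.0246
gripper_force: 79.0
```

>>> arm_command --increments "0 0 0.8 0 0 0 -1;0 0 1.2 0 0 0 -1;0 0 1.2 0 0 0 -1;0 0 1.2 0 0 0 -1"

```text
clock: 13.72
position: [0.5772, -0.0114, 0.0746]
orientation: [[0.913, 0.407, -0.0], [0.407, -0.913, -0.0], [-0.0, -0.0, -1.0]]
ft_force: [0.0, -0.3, -4.2]
finger_gap: 0.0237
gripper_force: 79.0
```

Still clear of the board, by a fraction of a millimetre.

>>> arm_command --increments "0 0 0.5 0 0 0 -1;0 0 1.0 0 0 0 -1;0 0 1.0 0 0 0 -1;0 0 1.0 0 0 0 -1"

```text
clock: 14.05
position: [0.5774, -0.0113, 0.0743]
orientation: [[0.913, 0.407, 0.0], [0.407, -0.913, -0.0], [0.0, 0.0, -1.0]]
ft_force: [-3.6, 0.7, 5.3]
finger_gap: 0.0246
gripper_force: 80.3
```

Contact with the board (about +8 N). I'll ease up slightly and slide towards both fences.

>>> arm_command --increments "0 0 -0.4 0 0 0 -1;3 3 -0.4 0 0 0 -1;6 5.5 -0.4 0 0 0 -1;9 8 -0.4 0 0 0 -1;12 10 -0.4 0 0 0 -1;13 11 -0.4 0 0 0 -1;14 12 -0.4 0 0 0 -1;14 12 -0.4 0 0 0 -1;14 12 -0.4 0 0 0 -1"

```text
clock: 14.8
position: [0.5941, -0.0158, 0.0743]
orientation: [[0.913, 0.407, -0.002], [0.407, -0.913, 0.001], [-0.002, -0.001, -1.0]]
ft_force: [-5.1, 2.2, 7.3]
finger_gap: 0.0243
gripper_force: 80.5
```

>>> arm_command --increments "0 0 -0.3 0 0 0 -1;1 1 -0.5 0 0 0 -1;2 2 -0.5 0 0 0 -1;2.6 2.6 -0.5 0 0 0 -1;3.2 3.2 -0.5 0 0 0 -1;3.2 3.2 -0.5 0 0 0 -1;3.2 3.2 -0.5 0 0 0 -1"

```text
clock: 15.38
position: [0.5975, -0.0174, 0.0744]
orientation: [[0.913, 0.407, -0.004], [0.407, -0.913, 0.001], [-0.003, -0.002, -1.0]]
ft_force: [-7.2, 3.2, 6.1]
finger_gap: 0.0238
gripper_force: 80.6
```

```bash
cat > st.py <<'E'
from h import *
s=observe();R=np.array(s["orientation"]);print(s["clock"],s["position"].round(4) if hasattr(s["position"],"round") else s["position"],"F tool",(R.T@s["ft_force"]).round(1),"M tool",(R.T@s["wrist_torque"]).round(2),"yaw",np.degrees(np.arctan2(R[1,0],R[0,0])).round(2),"tilt",R[:,2].round(4))
x=np.array([np.cos(np.radians(114)),np.sin(np.radians(114)),0]);y=np.array([-x[1],x[0],0])
p=np.array(s["position"])+R[:,0]*.0028-np.array([.6163,-.0241,0]);print("post in jig mm",p@x*1e3,p@y*1e3)
E
python3 st.py
```

```text
15.3833 [ 0.5975 -0.0174  0.0744] F tool [-5.3 -5.9 -6. ] M tool [ 1.33 -1.37 -0.01] yaw 24.04 tilt [-3.9e-03  7.0e-04 -1.0e+00]
post in jig mm 13.791408825636106 11.601110394216096
```

>>> arm_command --increments "0.5 0.5 -0.3 0 0 0 -1;1 1 -0.4 0 0 0 -1;1.5 1.5 -0.4 0 0 0 -1;2 2 -0.4 0 0 0 -1;2 2 -0.4 0 0 0 -1;2 2 -0.4 0 0 0 -1"

```text
clock: 15.88
position: [0.5979, -0.0174, 0.0744]
orientation: [[0.913, 0.408, -0.009], [0.408, -0.913, 0.001], [-0.007, -0.005, -1.0]]
ft_force: [-13.2, 5.6, 10.9]
finger_gap: 0.0243
gripper_force: 81.2
```

```bash
python3 st.py
```

```text
15.8833 [ 0.5979 -0.0174  0.0744] F tool [ -9.9 -10.5 -10.8] M tool [ 2.28 -2.37  0.02] yaw 24.08 tilt [-0.0086  0.0014 -1.    ]
post in jig mm 13.620832475603196 11.22755138274183
```

>>> arm_command --increments "0 0 -0.5 0 0 0 -1;0 0 -1 0 0 0 -1;0.5 0.5 -1 0 0 0 -1;0.5 0.5 -1 0 0 0 -1;0.5 0.5 -1 0 0 0 -1"

```text
clock: 16.3
position: [0.5989, -0.017, 0.0745]
orientation: [[0.913, 0.408, -0.008], [0.408, -0.913, 0.002], [-0.006, -0.005, -1.0]]
ft_force: [-8.0, 6.1, 0.7]
finger_gap: 0.0243
gripper_force: 80.1
```

```bash
python3 - <<'E'
exec(open("st.py").read())
m=camera_model("wrist");a=grab_frame("wrist")
h=finder.tip_of("wrist","heel");print([(x["score"],x["position"],plane(m,x["position"],.012).round(4)) for x in h[:2]])
print("jig corner proj z.012/.03",proj(m,[.6163,-.0241,.012]),proj(m,[.6163,-.0241,.03]))
cv2.imwrite("pics/w5.png",cv2.resize(a[120:400,120:440],None,fx=2,fy=2,interpolation=cv2.INTER_CUBIC))
E
```

```text
16.3 [ 0.5989 -0.017   0.0745] F tool [-4.8 -8.9 -0.7] M tool [ 2.27 -1.37 -0.01] yaw 24.11 tilt [-0.0079  0.0022 -1.    ]
post in jig mm 13.518896431945175 10.177686468464003
[(0.83, [338.8, 248.3], array([ 0.6172, -0.0217,  0.012 ]))]
jig corner proj z.012/.03 [342.04766461 251.31599364] [344.11307044 263.58324744]
```

View pics/w5.png

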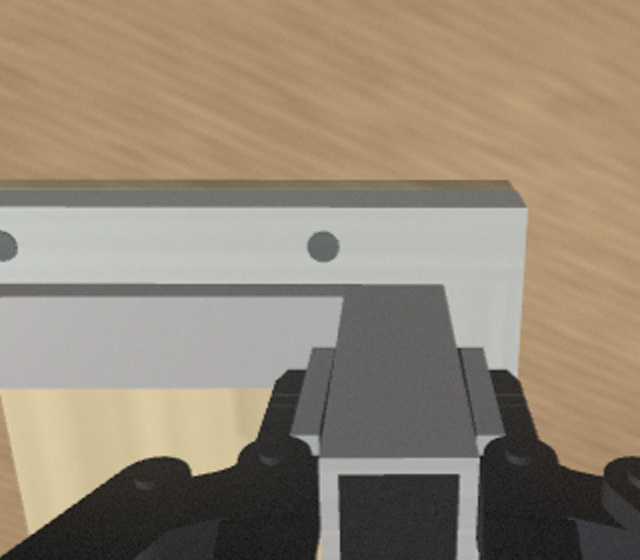

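The part sits up against the fence edge: the leg edge meets fence_x at about v=285, and the post meets fence_y. I'll push some more along tool x to confirm it's at the fence.

>>> arm_command --increments "0.7 0 -0.2 0 0 0 -1;1.4 0 -0.2 0 0 0 -1;2 0 -0.2 0 0 0 -1;2 0 -0.2 0 0 0 -1;2 0 -0.2 0 0 0 -1"

```text
clock: 16.82
position: [0.5994, -0.0168, 0.0745]
orientation: [[0.913, 0.409, -0.011], [0.409, -0.913, 0.001], [-0.009, -0.006, -1.0]]
ft_force: [-13.6, 5.4, 4.5]
finger_gap: 0.0242
gripper_force: 80.5
```

```bash
python3 st.py
```

```text
16.8167 [ 0.5994 -0.0168  0.0745] F tool [-10.3 -10.5  -4.3] M tool [ 2.38 -2.29 -0.2 ] yaw 24.12 tilt [-0.011   0.0013 -0.9999]
post in jig mm 13.57071503924964 9.707991368814188
```

>>> arm_command --increments "0.5 0.5 -0.5 0 0 0 -1;1 1 -0.5 0 0 0 -1;1.5 1.2 -0.5 0 0 0 -1;1.5 1.2 -0.5 0 0 0 -1;1.5 1.2 -0.5 0 0 0 -1;1.5 1.2 -0.5 0 0 0 -1"

```text
clock: 17.32
position: [0.5996, -0.0168, 0.0745]
orientation: [[0.912, 0.409, -0.014], [0.409, -0.912, 0.002], [-0.012, -0.007, -1.0]]
ft_force: [-15.7, 6.6, 6.2]
finger_gap: 0.0241
gripper_force: 80.8
```

```bash
python3 - <<'E'
exec(open("st.py").read())
M={};P={}
for c in("side","top","wrist"):
    M[c]=camera_model(c);a=grab_frame(c)
    if c=="side":cv2.imwrite("pics/s6.png",cv2.resize(a[180:290,240:370],None,fx=5,fy=5,interpolation=cv2.INTER_CUBIC))
    for q in("heel","jig_corner"):
        r=finder.tip_of(c,q);print(c,q,[(round(x["score"],2),x["position"]) for x in r[:3]],"expect",proj(M[c],[.6163,-.0241,.012]).round(1))
E
```

```text
17.3167 [ 0.5996 -0.0168  0.0745] F tool [-11.7 -12.5  -6. ] M tool [ 2.79 -2.91 -0.27] yaw 24.16 tilt [-0.0142  0.0015 -0.9999]
post in jig mm 13.446691976973991 9.443238885775667
side heel [(0.68, [333.2, 241.1]), (0.61, [262.4, 299.1]), (0.58, [477.4, 369.0])] expect [330.5 247.8]
side jig_corner [(0.62, [332.4, 244.1]), (0.18, [331.0, 252.7])] expect [330.5 247.8]
top heel [(0.69, [503.2, 147.4])] expect [317.9 230.7]
top jig_corner [] expect [317.9 230.7]
wrist heel [] expect [342.1 252. ]
wrist jig_corner [(0.87, [337.8, 247.5]), (0.65, [317.5, 273.6]), (0.51, [339.5, 250.1])] expect [342.1 252. ]
```

View pics/s6.png

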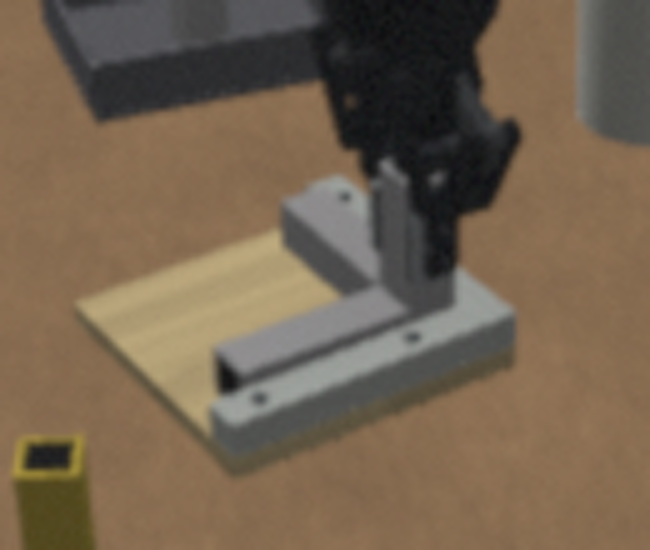

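The part looks seated against both fences. As a last check I'll relieve the vertical load and see whether it still creeps.

>>> arm_command --increments "0.3 0.3 -0.5 0 0 0 -1;0.5 0.5 -0.7 0 0 0 -1;0.5 0.5 -0.7 0 0 0 -1;0.5 0.5 -0.7 0 0 0 -1;0.5 0.5 -0.7 0 0 0 -1;0.5 0.5 -0.7 0 0 0 -1"

```text
clock: 18.27
position: [0.5997, -0.0168, 0.0746]
orientation: [[0.912, 0.409, -0.015], [0.409, -0.912, 0.002], [-0.013, -0.008, -1.0]]
ft_force: [-16.7, 6.5, 2.0]
finger_gap: 0.0239
gripper_force: 80.0
```

```bash
python3 st.py
```

```text
18.2667 [ 0.5997 -0.0168  0.0746] F tool [-12.6 -12.8  -1.7] M tool [ 2.92 -2.82 -0.24] yaw 24.17 tilt [-0.0154  0.0018 -0.9999]
post in jig mm 13.399453335878473 9.35508672396192
```

There's no creep, and each fence takes well over 1.5 N with only about 5 N on the board. Handing in.

```bash
python3 -c "from plant import finish_job; print(finish_job())"
```

```text
the job is handed in; nothing more can be done
None
```

The job is handed in: the offcut stands let go in the scrap tray, and the frame corner is held flat in the jig corner, pressed with about 12 N towards each fence; no verdict came back from the judging.

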